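# Nest the parts cups, then work the sagging bolt and hold the board cage gate ajar

## Task

Clear the space in front of the board cage by nesting the cups in size order, the yellow one inside the blue one, and the white one inside the yellow one, all upright, leaving the blue cup where it stands. Then open the cage: lift the sagging barrel bolt by its red knob so that its nose clears the bent keeper, draw it back, and pull the gate open towards you. The gate springs shut, so the program finishes while you are holding it motionless, ajar by about 25 degrees, leaving the solder spool, flux bottle and screwdriver alone.

Things in the scene. Friction and masses are not known exactly. Their poses are not given: they have to be found in the camera images.
- cage: low fixed bench cage for circuit boards; origin on the bench, middle of the gate opening; x points into the cage (away from the robot), y along the shut gate to the hinge, z up. Posts 30 mm square, 113 mm high flank the gate at y = -168 mm (latch post with keeper) and +165 mm (hinge post); reaches back to x = 265 mm. Turned by up to 9 degrees.
- gate: aluminium barred gate, 280 mm wide, 16 thick, top 115 high; carries the bolt. Origin on the hinge line at bench height; latch edge at y = -280 mm in its own frame. Its yaw minus the cage's is 0 when shut, and goes negative (clockwise from above) to -1.2 rad as it opens towards the robot. A spring shuts it: 0.3 N m when shut, 0.75 N m at 0.45 rad open (about 4 N at the drawn knob).
- hinge (a point): point on the gate's vertical hinge line, 120 mm above the bench, at (0, 140) mm in the cage frame
- bolt (a joint): how far the bolt is drawn back along the gate towards the hinge, m: 0 to 0.006 at the start (shot), stop at 0.070; about 1 N friction, stays where left. At 0.008 the nose meets the keeper's bent lip and goes no farther unless lifted; it is over the lip until about 0.030 and wholly out of the keeper from 0.035 on (0.050 is comfortable).
- bolt_rod (a joint): lift of the loose bolt, rad: about -0.01 sagging at rest (falls back by its weight, about 3 N at the knob), stop at 0.14. It tilts about a point in the rear barrel, 115 mm from the knob on the hinge side: 0.1 rad raises the knob 11.5 mm. The nose passes over the lip from about 0.05 rad (knob raised 7 mm from rest); knob raised 11 to 12 mm is comfortable, 17 mm is the stop.
- knob (a point): top centre of the bolt's red upright knob, a cylinder 20 mm in diameter and 46 mm tall, pinched from above; 184 mm above the bench at rest, at about (0, -85 mm plus the drawn distance) in the cage frame. Nothing within 60 mm of it rises above 147 mm; the dark barrel on the hinge side (156 mm high) begins 95 mm from the undrawn knob.
- keeper (a point): middle of the top edge of the yellow keeper's bent-up lip, 127 mm above the bench, at (0, -152) mm in the cage frame. The keeper, on the latch post, also has a tall front cheek (165 mm above the bench) that stops the gate from opening while the bolt's nose is in it.
- cup_large: blue straight round cup, outer diameter 76 mm, inner 70 mm, 34 mm tall, floor 4 mm thick, open on top; origin at the centre of its underside. Stands free, to the right of the cage.
- cup_medium: yellow straight round cup, outer diameter 50 mm, inner 44 mm, 68 mm tall, floor 4 mm thick, open on top; origin at the centre of its underside. Stands in front of the gate; seated in the blue cup it stands 38 mm proud of its rim.
- cup_small: white straight round cup, outer diameter 32 mm, inner 27 mm, 102 mm tall, floor 4 mm thick, open on top; origin at the centre of its underside. Stands in front of the gate; seated in the yellow cup it stands 38 mm proud of its rim.
- spool: steel-coloured solder spool, 56 mm diameter, 44 mm high, standing left of the cage; bystander, origin under its centre
- flux: amber flux bottle, 36 mm diameter, 85 mm high, standing right of the cage; bystander, origin under its centre
- driver: screwdriver lying at the left near the robot; bystander, origin under its middle

How it is judged:
On the way, in this order (a step that is already met when the one before it is completed fails the run):
1. the yellow cup sits in the blue one and the white one in the yellow one, let go, while the bolt is still shot and the gate shut (horizontal distance between cup_medium and cup_large below 0.011 m and z of cup_medium in the frame of cup_large below 0.008 m and horizontal distance between cup_small and cup_medium below 0.011 m and z of cup_small in the frame of cup_medium below 0.008 m and angle between each of cup_large, cup_medium, cup_small's own z axis and vertical below 0.1 rad and contact force between the fingers and cup_medium below 0.1 N and contact force between the fingers and cup_small below 0.1 N and value of joint bolt below 0.012 m and angle between the x axis of gate and the x axis of cage, either way round below 0.05 rad), for 0.2 s.
2. the bolt's nose is lifted over the keeper's lip as it is drawn, gate shut (value of joint bolt_rod above 0.04 rad and value of joint bolt between 0.012 and 0.03 m and angle between the x axis of gate and the x axis of cage, either way round below 0.05 rad).
3. the bolt is drawn wholly out of the keeper (value of joint bolt above 0.034 m), for 0.05 s.
At the end, for the whole second after the job is handed in: The fingers still hold the gate (over 0.5 N), still (under 0.1 rad/s), 0.30 to 0.60 rad open, no cup propping it; yellow cup seated in blue and white in yellow (within 11 mm of centre, underside at most 8 mm above the outer cup's underside), all upright within 0.1 rad (horizontal distance between cup_medium and cup_large below 0.011 m and z of cup_medium in the frame of cup_large below 0.008 m and horizontal distance between cup_small and cup_medium below 0.011 m and z of cup_small in the frame of cup_medium below 0.008 m and angle between each of cup_large, cup_medium, cup_small's own z axis and vertical below 0.1 rad and angle between the x axis of gate and the x axis of cage, either way round between 0.3 and 0.6 rad and angular speed of gate below 0.1 rad/s and contact force between the fingers and gate above 0.5 N and contact force between gate and cup_large below 0.1 N and contact force between gate and cup_medium below 0.1 N and contact force between gate and cup_small below 0.1 N); the arm keeps its last pose, push and grip.
It fails at once if the blue cup is shifted by more than 40 mm (distance of cup_large from where it was at the start of the episode above 0.04 m).
It fails at once if the spool, bottle or screwdriver is moved more than 25 mm (distance of any of spool, flux, driver from where it was at the start of the episode above 0.025 m).
It also fails if it takes over 64 s, if anything falls off the work surface, if the arm or the gripper's body presses on something with over 40 N, if the wrist force passes 120 N, or if a joint passes its speed limit or range.

## Robot

A 6-joint arm with a two-finger parallel gripper is mounted at the origin on the work surface. World frame = base frame: x ahead of the robot, y to its left, z up, the work surface at z = 0. Lengths are in m, angles in rad, forces in N, time in s.
With the tool pointing down it reaches from about 0.35 to 0.775 m from the base axis. Payload 7.3 kg.
Tool frame: the origin (TCP) lies midway between the tips of the shut fingers; the grasp point (between the pads) lies 19 mm behind it; z points along the fingers, y is the direction in which the jaws open and shut (so a half turn about z gives the same grasp; the last joint's range is limited). The gripper opens to 92 mm and grips with 3 to 60 N. Pads are 19 mm wide; open, the fingers measure 130 mm over their backs; the gripper's body (75 mm by 190 mm) begins 47 mm behind the grasp point.
Start: joints at [-1.352, 0.342, 1.524, -0, 1.275, -0.146], TCP at [0.187, -0.49, 0.227] pointing down, gripper open.
Joint ranges: [-2.53, 2.53], [-0.77, 2.02], [0.04, 2.7], [-1, 4.14], [0.28, 2.66], [-3.11, 3.11]. Speed limits (rad/s): [2.57, 2.57, 3.14, 3.14, 3.14, 3.14].

## Interface

Orientations are given as [roll, pitch, yaw] about the fixed x, y, z axes, in that order (R = Rz(yaw) Ry(pitch) Rx(roll)).
In Python, from cell import robot, imaging gives the robot as it stands. The module is installed in compiled form; this text tells all that it offers.
- The arm moves only by the tool send_rows, never from a script. Its argument "plan" is a list of rows, each a list of 3 entries, a list of its own where there are three numbers: the shift along the world's x, y, z in m, then the turn, a rotation vector about the world's x, y, z in rad, then the closure in counts, from 0 (fully open) to 255 (shut). A call has 1 to 20 rows; each row shifts and turns the commanded pose from where the row before left it; what a row does not reach is not made up. A row lasts 1/10 s, in which the tool goes at most 50 mm and 8.59 degrees, less where a joint would pass 70% of its speed; a pose out of reach is approached as far as the arm can. A call is refused whole if a number of a shift passes 0.05 or a number of a turn 0.15, either way. A call with a gripper value outside its range is refused whole. The fingers move at their own pace and stop on an object; "newtons" is the grip in N (left out, the last holds). Time passes only in rows, so rows that do not move let the fingers close. It gives the time, the measured TCP pose, the force and the opening at its end, in the units of the state.
- robot.observe(): the state, without advancing time (a new reading comes with each control period).
- imaging.read_camera(name): name is "scene" or "top" or "wrist"; returns a dict with "pixels" (384x512x3 uint8, red, green, blue), "fx", "fy", "cx", "cy" (pixels), "world_from_camera" (4x4, takes a point from camera to world coordinates). Camera axes: x right, y down, z forward; pixel columns grow to the right and rows downward; lengths in m; the calibration is good to about 2 mm. A picture is of the moment at which its call begins. There is no depth.
- robot.hand_in(): hands the job in, once; it reports no verdict.
The state is a dict: "time": time; "qpos": joint angles; "qvel": joint speeds; "joint_efforts": joint torques, N m; "tool_pos": TCP position; "tool_rot": TCP orientation; "contact_force": force on the tool from outside, world axes, zero at the start; "torque": the same for the moment, N m; "opening": finger opening in m.
Only numpy, scipy, OpenCV 4.12 (cv2) and the standard library are available. Lean on these libraries where they do the work, as an engineer would, in place of code of your own. Each camera call takes 0.05 s, during which the arm holds its last target.

## Working session

There is one attempt and no reset: what is moved stays moved. The work goes in short steps, Python scripts to look and compute and a tool call to move; the robot and the scene stay as the last step left them, time stands still between calls to the robot, and variables do not carry over. Pictures are saved under pics/ and viewed, and the job is handed in when it is done.

Besides the shell and the picture viewer there is one more tool, called after "Emit:" by a JSON object that holds its "method" and its "body", one argument or row to a line. send_rows: Moves the arm, as the interface text tells. Its arguments: {"type":"object","properties":{"plan":{"type":"array"},"newtons":{"type":"number"}},"required":["plan"]}

```bash
mkdir -p pics; cat > h.py <<'E'
import numpy as np, cv2
from cell import robot, imaging
def snap(n,f,crop=None,s=1):
    c=imaging.read_camera(n); im=c["pixels"][:,:,::-1]
    np.savez('pics/'+f+'.npz',**c)
    cv2.imwrite('pics/'+f+'_full.png',im)
    if crop: im=im[crop[1]:crop[3],crop[0]:crop[2]]
    if s!=1: im=cv2.resize(im,None,fx=s,fy=s,interpolation=cv2.INTER_CUBIC)
    cv2.imwrite('pics/'+f+'.png',im); return c
def cropf(f,o,crop,s):
    im=cv2.imread('pics/'+f+'_full.png')[crop[1]:crop[3],crop[0]:crop[2]]
    cv2.imwrite('pics/'+o+'.png',cv2.resize(im,None,fx=s,fy=s,interpolation=cv2.INTER_CUBIC))
def load(f): return np.load('pics/'+f+'.npz')
def pz(c,u,v,z):
    T=c["world_from_camera"]; d=T[:3,:3]@np.array([(u-c["cx"])/c["fx"],(v-c["cy"])/c["fy"],1]); o=T[:3,3]
    return o+d*(z-o[2])/d[2]
def proj(c,p):
    T=np.linalg.inv(c["world_from_camera"]); q=T[:3,:3]@np.array(p)+T[:3,3]
    return np.array([c["fx"]*q[0]/q[2]+c["cx"],c["fy"]*q[1]/q[2]+c["cy"]])
E
python3 -c "
from h import *
print(robot.observe())
for n in ['top','scene','wrist']:
    c=snap(n,n+'0'); print(n,c['fx'],c['world_from_camera'].round(3).tolist())
"
```

```text
{'time': 0.0, 'qpos': array([-1.35199846e+00,  3.42715534e-01,  1.52502388e+00, -5.49231453e-06,
        1.27539034e+00, -1.45993673e-01]), 'qvel': array([-0.00045993,  0.00062867,  0.00131246, -0.00030383,  0.00077375,
       -0.00121782]), 'joint_efforts': array([ 1.15196026e-04, -4.31242847e+01, -2.44220245e+01,  7.17799016e-02,
        5.58531994e-02, -1.25685765e-04]), 'tool_pos': array([ 0.18722886, -0.49004253,  0.2260463 ]), 'tool_rot': array([-3.14007115e+00, -2.18413558e-04,  3.64792975e-01]), 'contact_force': array([ 0.3531879 , -0.5262102 , -0.63230608]), 'torque': array([ 0.04233967, -0.01138857,  0.00995939]), 'opening': 0.09179329144662747}
top 471.50349182165263 [[-0.003, -0.978, 0.206, 0.258], [-1.0, 0.002, -0.005, 0.052], [0.004, -0.206, -0.978, 1.282], [0.0, 0.0, 0.0, 1.0]]
scene 495.32949019666955 [[0.787, 0.352, -0.506, 1.215], [0.616, -0.459, 0.64, -0.888], [-0.008, -0.816, -0.578, 1.0], [0.0, 0.0, 0.0, 1.0]]
wrist 284.7776335005548 [[0.356, -0.89, -0.285, 0.265], [-0.935, -0.339, -0.107, -0.461], [-0.001, 0.305, -0.952, 0.383], [0.0, 0.0, 0.0, 1.0]]
```

View pics/top0.png

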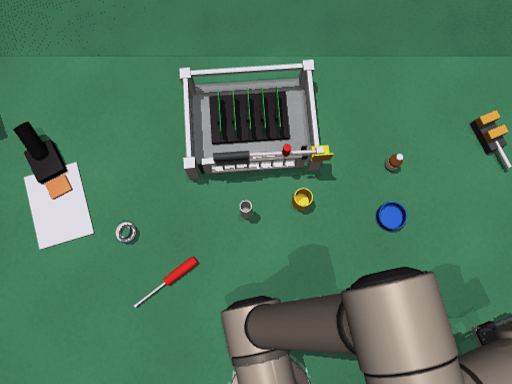

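View pics/scene0.png

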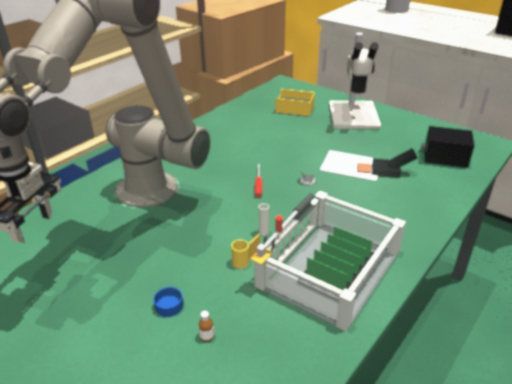

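View pics/wrist0.png

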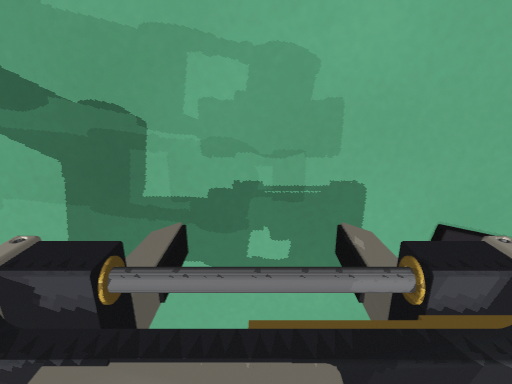

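```bash
python3 -c "
from h import *
cropf('top0','t0a',(170,130,420,240),3.2)
cropf('top0','t0b',(230,130,340,220),7)
cropf('scene0','s0a',(140,190,310,350),4)
"
```

```text
(no output)
```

View pics/t0a.png

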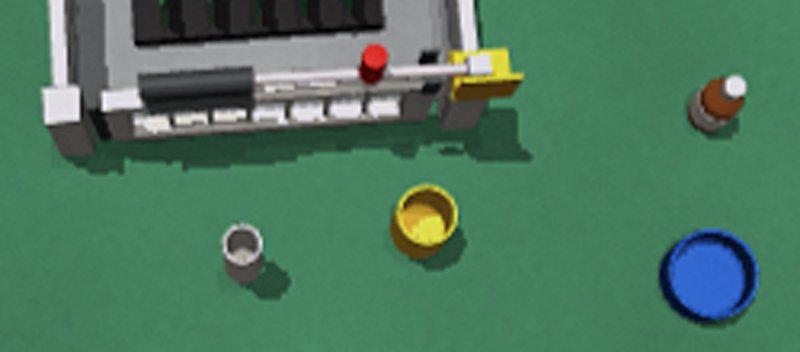

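View pics/t0b.png

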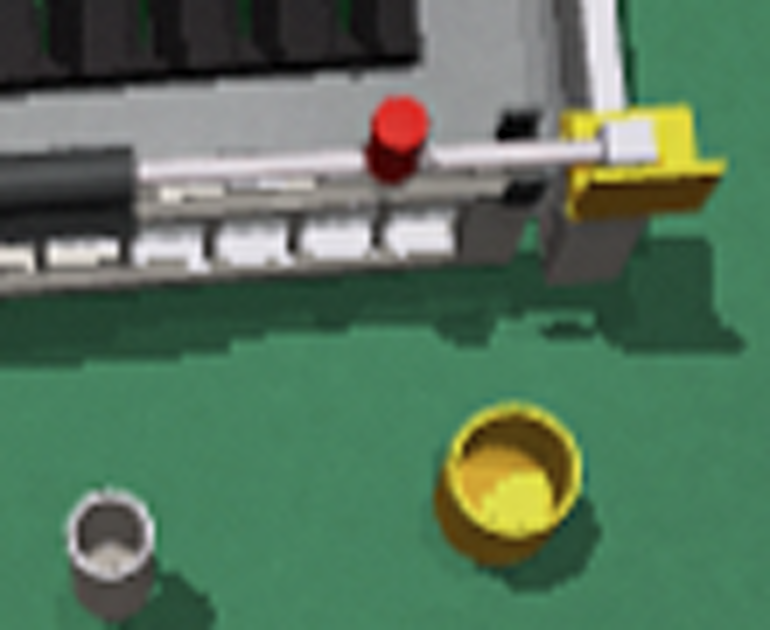

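View pics/s0a.png

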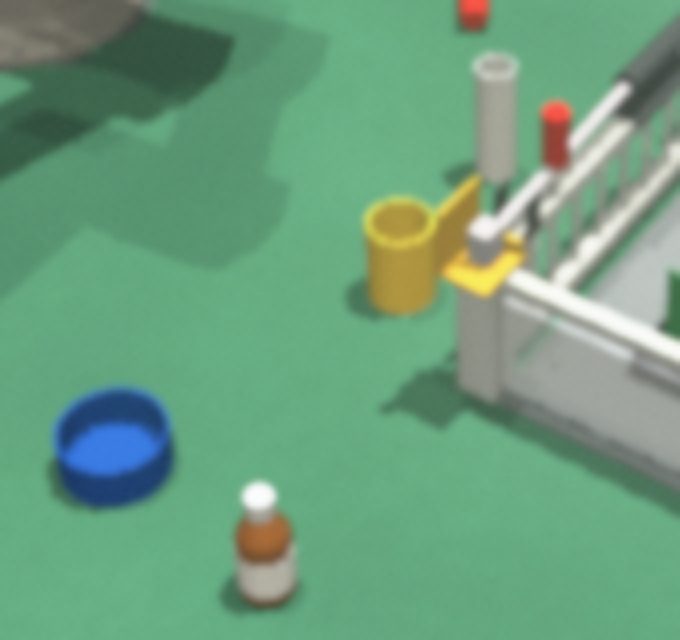

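```bash
python3 -c "
from h import *
t=load('top0'); s=load('scene0')
P=dict(white=((245.9,206.1),(264,206.75),.102),yellow=((303.6,197.1),(240,245.5),.068),blue=((391.6,215.9),(168.5,296),.034),knob=((287.1,147.6),(279,217),.184))
for k,(a,b,z) in P.items(): print(k,pz(t,*a,z).round(4),pz(s,*b,z).round(4), np.hypot(*pz(t,*a,z)[:2]))
# cage back: post tops
for n,a in dict(hinge=(189.3,162),latchkeeper=(322,150),bh=(185,73),bl=(308,65.5)).items(): print(n,pz(t,*a,.113).round(4))
for n,a in dict(spool=(126,232,.044),fluxcap=(399.5,157,.085)).items(): print(n,pz(t,*a).round(4))
"
```

```text
white [0.4782 0.0624 0.102 ] [0.4835 0.0633 0.102 ] 0.4822417573815833
yellow [ 0.5083 -0.0891  0.068 ] [ 0.5135 -0.0877  0.068 ] 0.5160845697395001
blue [ 0.4634 -0.3281  0.034 ] [ 0.467 -0.326  0.034] 0.5677820253024671
knob [ 0.6074 -0.0386  0.184 ] [ 0.6099 -0.0354  0.184 ] 0.6086722803924215
hinge [0.5917 0.2078 0.113 ]
latchkeeper [ 0.6234 -0.1347  0.113 ]
bh [0.8391 0.2255 0.113 ]
bl [ 0.8607 -0.1049  0.113 ]
spool [0.4201 0.3791 0.044 ]
fluxcap [ 0.6126 -0.3435  0.085 ]
```

Emit:
{"method": "send_rows", "body": {
  "plan": [
    [[0.0162, 0.0201, 0], [0, 0, 0.139], 0],
    [[0.0162, 0.0201, 0], [0, 0, 0.139], 0],
    [[0.0162, 0.0201, 0], [0, 0, 0.139], 0],
    [[0.0162, 0.0201, 0], [0, 0, 0.139], 0],
    [[0.0162, 0.0201, 0], [0, 0, 0.139], 0],
    [[0.0162, 0.0201, 0], [0, 0, 0.139], 0],
    [[0.0162, 0.0201, 0], [0, 0, 0.139], 0],
    [[0.0162, 0.0201, 0], [0, 0, 0.139], 0],
    [[0.0162, 0.0201, 0], [0, 0, 0.139], 0],
    [[0.0162, 0.0201, 0], [0, 0, 0.139], 0],
    [[0.0162, 0.0201, 0], [0, 0, 0.139], 0],
    [[0.0162, 0.0201, 0], [0, 0, 0.139], 0],
    [[0.0162, 0.0201, 0], [0, 0, 0.139], 0],
    [[0.0162, 0.0201, 0], [0, 0, 0.139], 0],
    [[0.0162, 0.0201, 0], [0, 0, 0.139], 0],
    [[0.0162, 0.0201, 0], [0, 0, 0.139], 0],
    [[0.0162, 0.0201, 0], [0, 0, 0.139], 0],
    [[0.0162, 0.0201, 0], [0, 0, 0.139], 0],
    [[0.0162, 0.0201, 0], [0, 0, 0.139], 0],
    [[0.0162, 0.0201, 0], [0, 0, 0.139], 0]
  ],
  "newtons": 15
}}

```text
time: 2.15
tool_pos: [0.5117, -0.0875, 0.2265]
tool_rot: [3.141, -0.001, -3.133]
contact_force: [0.6, 0.3, -1.0]
opening: 0.0917
```

```bash
python3 -c "
from h import *
snap('wrist','w1'); snap('top','t1')
o=robot.observe(); print(o['time'],o['tool_pos'],o['tool_rot'],o['qpos'])
w=load('w1'); print(w['world_from_camera'].round(3))
for p in [(.511,-.0885,.068),(.481,.063,.102),(.608,-.037,.184)]: print(proj(w,p))
"
```

```text
2.25 [ 0.51249805 -0.08639455  0.22634406] [ 3.14069742e+00  1.18603663e-04 -3.13275518e+00] [-3.15088022e-01  3.32718383e-01  1.53897068e+00  9.28076005e-04
  1.27007622e+00 -1.89499686e+00]
[[-0.008  0.953  0.303  0.43 ]
 [ 1.     0.007  0.002 -0.089]
 [-0.     0.303 -0.953  0.383]
 [ 0.     0.     0.     1.   ]]
[261.10025592 172.88993557]
[413.11813277 153.4103804 ]
[320.21487755 316.8724644 ]
```

View pics/w1.png

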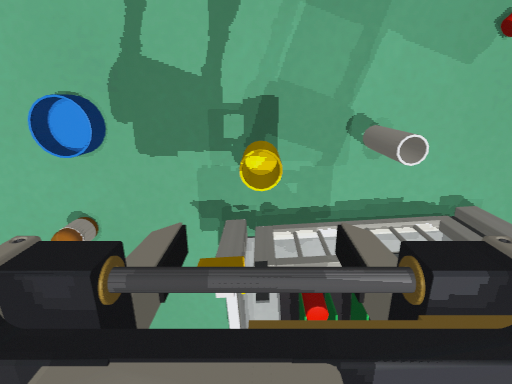

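```bash
python3 -c "
from h import *
cropf('w1','w1a',(20,80,290,200),2.9)
w=load('w1')
for p in [(261,170.3,.068),(412.5,150,.102),(67,125,.034),(317,314,.184)]: print(pz(w,*p).round(4))
"
```

```text
[ 0.508  -0.0886  0.068 ]
[0.4776 0.0618 0.102 ]
[ 0.4622 -0.3223  0.034 ]
[ 0.605 -0.04   0.184]
```

View pics/w1a.png

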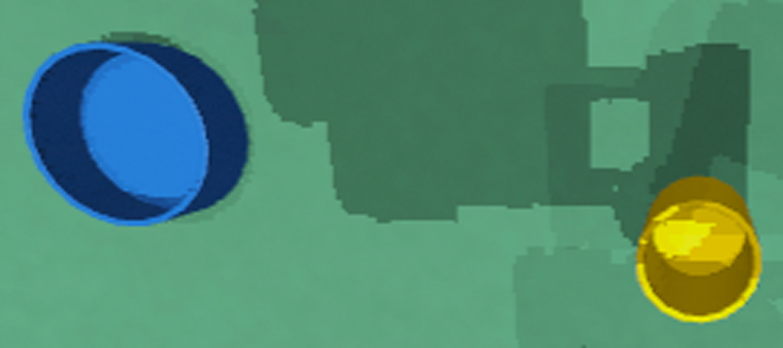

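```bash
python3 -c "
from h import *
w=load('w1')
print(pz(w,59.8,126,.034))
o=robot.observe(); print(o['time'],o['tool_pos'],o['tool_rot'],o['opening'])
"
```

```text
[ 0.46344145 -0.33122787  0.034     ]
2.25 [ 0.51249805 -0.08639455  0.22634406] [ 3.14069742e+00  1.18603663e-04 -3.13275518e+00] 0.09189955871107587
```

Emit:
{"method": "send_rows", "body": {
  "plan": [
    [[-0.002, -0.001, -0.03], [0, 0, 0], 0],
    [[0, 0, -0.04], [0, 0, 0], 0],
    [[0, 0, -0.04], [0, 0, 0], 0],
    [[0, 0, -0.04], [0, 0, 0], 0],
    [[0, 0, -0.026], [0, 0, 0], 0],
    [[0, 0, -0.01], [0, 0, 0], 0],
    [[0, 0, 0], [0, 0, 0], 0],
    [[0, 0, 0], [0, 0, 0], 0]
  ]
}}

```text
time: 3.05
tool_pos: [0.51, -0.09, 0.0419]
tool_rot: [-3.141, 0.002, -3.139]
contact_force: [0.7, 0.1, 0.2]
opening: 0.0918
```

Emit:
{"method": "send_rows", "body": {
  "plan": [
    [[0, 0, 0], [0, 0, 0], 255],
    [[0, 0, 0], [0, 0, 0], 255],
    [[0, 0, 0], [0, 0, 0], 255],
    [[0, 0, 0], [0, 0, 0], 255],
    [[0, 0, 0], [0, 0, 0], 255],
    [[0, 0, 0], [0, 0, 0], 255],
    [[0, 0, 0], [0, 0, 0], 255],
    [[0, 0, 0], [0, 0, 0], 255]
  ],
  "newtons": 15
}}

```text
time: 3.85
tool_pos: [0.5093, -0.0894, 0.0408]
tool_rot: [3.141, 0.0, -3.138]
contact_force: [-0.8, 0.2, 2.4]
opening: 0.0505
```

Emit:
{"method": "send_rows", "body": {
  "plan": [
    [[0, 0, 0.02], [0, 0, 0], 255],
    [[0, 0, 0.03], [0, 0, 0], 255],
    [[-0.004, -0.02, 0.02], [0, 0, 0], 255],
    [[-0.0057, -0.03, 0], [0, 0, 0], 255],
    [[-0.0057, -0.03, 0], [0, 0, 0], 255],
    [[-0.0057, -0.03, 0], [0, 0, 0], 255],
    [[-0.0057, -0.03, 0], [0, 0, 0], 255],
    [[-0.0057, -0.03, 0], [0, 0, 0], 255],
    [[-0.0057, -0.03, 0], [0, 0, 0], 255],
    [[-0.005, -0.026, 0], [0, 0, 0], 255],
    [[-0.002, -0.0135, 0], [0, 0, 0], 255],
    [[0, 0, 0], [0, 0, 0], 255],
    [[0, 0, 0], [0, 0, 0], 255]
  ]
}}

```text
time: 5.15
tool_pos: [0.464, -0.328, 0.1104]
tool_rot: [3.14, -0.001, -3.139]
contact_force: [-0.3, -0.1, 0.5]
opening: 0.0503
```

```bash
python3 -c "
from h import *
snap('wrist','w2',(180,100,350,320),2.7); snap('top','t2',(340,160,450,260),6)
o=robot.observe(); print(o['time'],o['tool_pos'],o['tool_rot'],o['opening'])
w=load('w2'); print(proj(w,(.464,-.329,.034)), proj(w,(.464,-.329,.138)))
t=load('t2'); print(proj(t,(.464,-.329,.034)), proj(t,(.464,-.329,.138)))
"
```

```text
5.25 [ 0.46434367 -0.32755391  0.11062039] [ 3.14070403e+00 -3.90644033e-04 -3.13719205e+00] 0.05036247399288128
[260.97676704 197.3485174 ] [260.99204919 263.745107  ]
[391.92313309 215.67550026] [404.3103044  208.77964304]
```

View pics/w2.png

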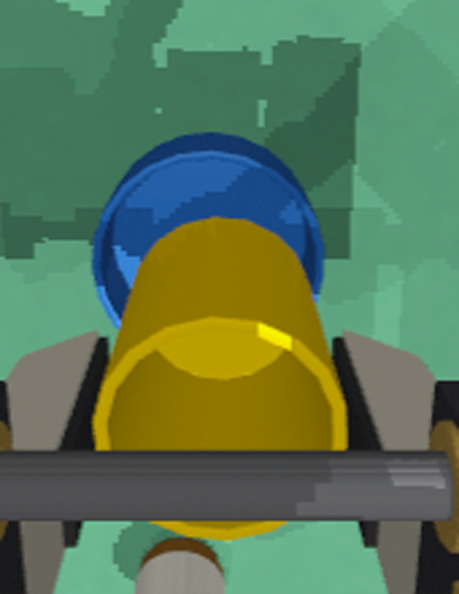

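View pics/t2.png

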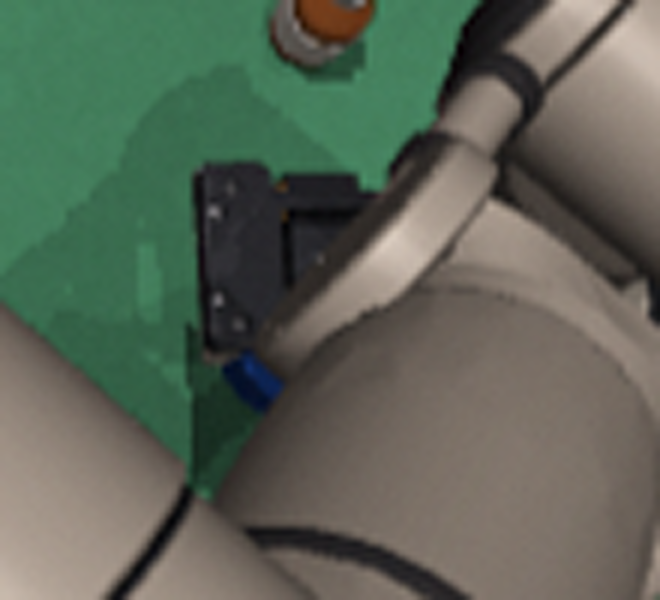

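```bash
python3 -c "
from h import *
w=load('w2')
print(pz(w,257.2,197,.034),pz(w,261.9,258.5,.138))
import cv2
# fit blue rim by rendering candidate circles
im=cv2.imread('pics/w2_full.png')
big=cv2.resize(im[100:320,180:350],None,fx=2.7,fy=2.7,interpolation=cv2.INTER_CUBIC)
a=np.linspace(0,2*np.pi,200)
for (x,y,z,r,c) in [(.464,-.333,.034,.038,(0,0,255)),(.462,-.328,.138,.025,(255,255,255))]:
    pts=np.array([(proj(w,(x+r*np.cos(t),y+r*np.sin(t),z))-[180,100])*2.7 for t in a]).astype(np.int32)
    cv2.polylines(big,[pts],True,c,1)
cv2.imwrite('pics/w2o.png',big)
"
```

```text
[ 0.46368407 -0.33227914  0.034     ] [ 0.46089333 -0.32853515  0.138     ]
```

View pics/w2o.png

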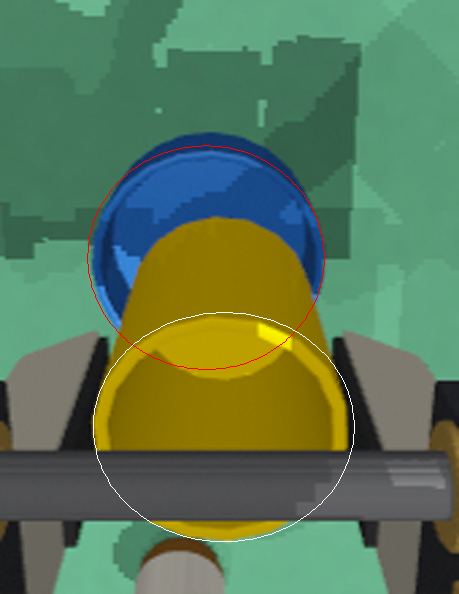

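Emit:
{"method": "send_rows", "body": {
  "plan": [
    [[0.003, -0.004, 0], [0, 0, 0], 255],
    [[0, 0, -0.015], [0, 0, 0], 255],
    [[0, 0, -0.015], [0, 0, 0], 255],
    [[0, 0, -0.015], [0, 0, 0], 255],
    [[0, 0, -0.012], [0, 0, 0], 255],
    [[0, 0, -0.007], [0, 0, 0], 255],
    [[0, 0, 0], [0, 0, 0], 255],
    [[0, 0, 0], [0, 0, 0], 255]
  ]
}}

```text
time: 6.05
tool_pos: [0.4675, -0.3331, 0.0471]
tool_rot: [-3.141, 0.0, -3.138]
contact_force: [-0.1, -0.2, -2.0]
opening: 0.0508
```

Emit:
{"method": "send_rows", "body": {
  "plan": [
    [[0, 0, -0.001], [0, 0, 0], 255],
    [[0, 0, 0], [0, 0, 0], 0],
    [[0, 0, 0], [0, 0, 0], 0],
    [[0, 0, 0], [0, 0, 0], 0],
    [[0, 0, 0], [0, 0, 0], 0],
    [[0, 0, 0], [0, 0, 0], 0],
    [[0, 0, 0.02], [0, 0, 0], 0],
    [[0, 0, 0.04], [0, 0, 0], 0],
    [[0, 0, 0.04], [0, 0, 0], 0],
    [[0, 0, 0.02], [0, 0, 0], 0],
    [[0, 0, 0], [0, 0, 0], 0]
  ]
}}

```text
time: 7.15
tool_pos: [0.4685, -0.3342, 0.1694]
tool_rot: [-3.137, 0.005, -3.138]
contact_force: [0.0, -0.4, 1.0]
opening: 0.0921
```

```bash
python3 -c "
from h import *
snap('wrist','w3',(180,100,350,320),2.7); 
o=robot.observe(); print(o['time'],o['tool_pos'],o['tool_rot'],o['opening'])
w=load('w3'); print(w['world_from_camera'].round(3))
"
```

```text
7.2 [ 0.46763429 -0.33342716  0.16708557] [-3.13949846e+00  2.36436455e-03 -3.13836582e+00] 0.09185539403936069
[[-0.002  0.951  0.308  0.385]
 [ 1.     0.003 -0.004 -0.334]
 [-0.005  0.308 -0.951  0.326]
 [ 0.     0.     0.     1.   ]]
```

View pics/w3.png

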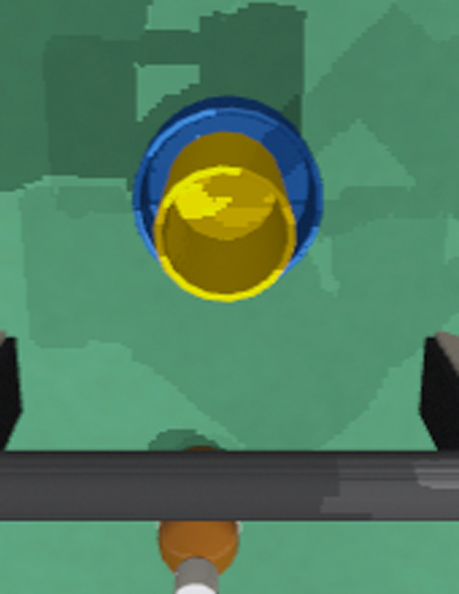

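```bash
python3 -c "
from h import *
w=load('w3'); print(pz(w,263.7,186.3,.072),pz(w,264.4,171.9,.034))
"
```

```text
[ 0.46542802 -0.33323995  0.072     ] [ 0.46144225 -0.33239883  0.034     ]
```

Emit:
{"method": "send_rows", "body": {
  "plan": [
    [[0.001, 0.02, 0], [0, 0, 0], 0],
    [[0.001, 0.035, 0], [0, 0, 0], 0],
    [[0.001, 0.04, 0], [0, 0, 0], 0],
    [[0.001, 0.04, 0], [0, 0, 0], 0],
    [[0.001, 0.04, 0], [0, 0, 0], 0],
    [[0.001, 0.04, 0], [0, 0, 0], 0],
    [[0.001, 0.04, 0], [0, 0, 0], 0],
    [[0.001, 0.04, 0], [0, 0, 0], 0],
    [[0.001, 0.04, 0], [0, 0, 0], 0],
    [[0.001, 0.035, 0], [0, 0, 0], 0],
    [[0.001, 0.02, 0], [0, 0, 0], 0],
    [[0, 0.005, 0], [0, 0, 0], 0],
    [[0, 0, 0], [0, 0, 0], 0],
    [[0, 0, 0], [0, 0, 0], 0]
  ]
}}

```text
time: 8.6
tool_pos: [0.4778, 0.0612, 0.1651]
tool_rot: [-3.141, -0.001, -3.139]
contact_force: [-0.4, -0.0, -0.9]
opening: 0.0917
```

```bash
python3 -c "
from h import *
snap('wrist','w4',(180,100,350,320),2.7); 
o=robot.observe(); print(o['time'],o['tool_pos'],o['tool_rot'],o['opening'])
w=load('w4'); print(proj(w,(.479,.062,.102)))
"
```

```text
8.65 [0.47793576 0.06102407 0.16524454] [-3.14141438e+00 -1.00984048e-03 -3.13946673e+00] 0.09157248731972104
[263.24830003 204.16016734]
```

View pics/w4.png

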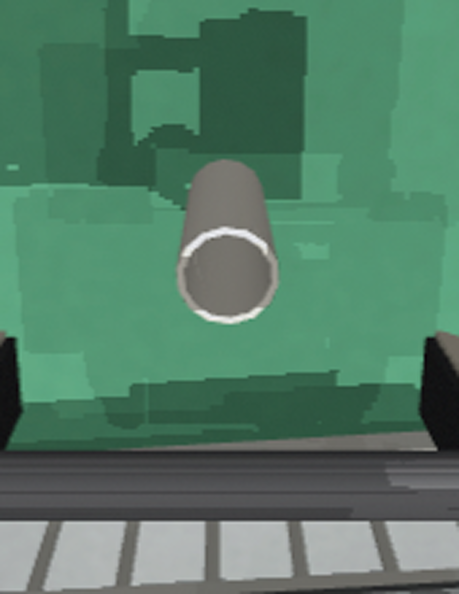

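Emit:
{"method": "send_rows", "body": {
  "plan": [
    [[0.001, 0.0015, -0.02], [0, 0, 0], 0],
    [[0, 0, -0.03], [0, 0, 0], 0],
    [[0, 0, -0.026], [0, 0, 0], 0],
    [[0, 0, -0.015], [0, 0, 0], 0],
    [[0, 0, 0], [0, 0, 0], 0],
    [[0, 0, 0], [0, 0, 0], 255],
    [[0, 0, 0], [0, 0, 0], 255],
    [[0, 0, 0], [0, 0, 0], 255],
    [[0, 0, 0], [0, 0, 0], 255],
    [[0, 0, 0], [0, 0, 0], 255],
    [[0, 0, 0], [0, 0, 0], 255],
    [[0, 0, 0], [0, 0, 0], 255],
    [[0, 0, 0], [0, 0, 0], 255],
    [[0, 0, 0], [0, 0, 0], 255],
    [[0, 0, 0], [0, 0, 0], 255]
  ]
}}

```text
time: 10.15
tool_pos: [0.4791, 0.0636, 0.0747]
tool_rot: [3.141, -0.0, -3.138]
contact_force: [-0.3, -0.4, -0.6]
opening: 0.0307
```

Emit:
{"method": "send_rows", "body": {
  "plan": [
    [[0, 0, 0.02], [0, 0, 0], 255],
    [[0, 0, 0.04], [0, 0, 0], 255],
    [[0, 0, 0.04], [0, 0, 0], 255],
    [[-0.001, -0.017, 0], [0, 0, 0], 255],
    [[-0.001, -0.035, 0], [0, 0, 0], 255],
    [[-0.0012, -0.04, 0], [0, 0, 0], 255],
    [[-0.0013, -0.04, 0], [0, 0, 0], 255],
    [[-0.0013, -0.04, 0], [0, 0, 0], 255],
    [[-0.0013, -0.04, 0], [0, 0, 0], 255],
    [[-0.0013, -0.04, 0], [0, 0, 0], 255],
    [[-0.0013, -0.04, 0], [0, 0, 0], 255],
    [[-0.0013, -0.04, 0], [0, 0, 0], 255],
    [[-0.001, -0.035, 0], [0, 0, 0], 255],
    [[-0.0005, -0.02, 0], [0, 0, 0], 255],
    [[0, -0.01, 0], [0, 0, 0], 255],
    [[0, 0, 0], [0, 0, 0], 255],
    [[0, 0, 0], [0, 0, 0], 255]
  ]
}}

```text
time: 11.85
tool_pos: [0.4666, -0.3324, 0.1745]
tool_rot: [3.14, -0.001, -3.138]
contact_force: [-1.6, -0.2, -0.2]
opening: 0.0306
```

```bash
python3 -c "
from h import *
snap('wrist','w5',(180,100,350,320),2.7); 
o=robot.observe(); print(o['time'],o['tool_pos'],o['tool_rot'],o['opening'])
"
```

```text
11.9 [ 0.46672343 -0.33215585  0.17466883] [ 3.14070977e+00 -3.41960462e-04 -3.13737530e+00] 0.030942083902648344
```

View pics/w5.png

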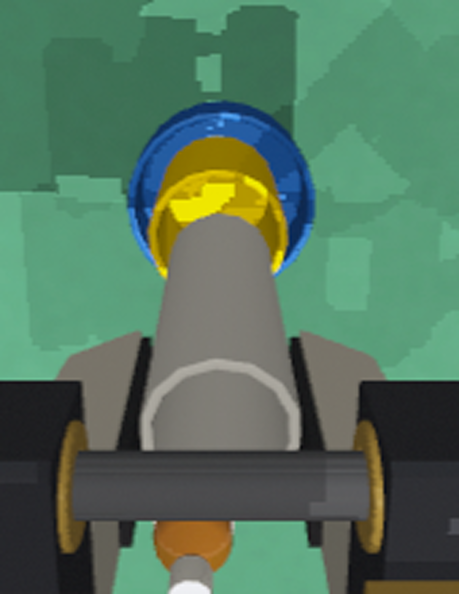

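```bash
python3 -c "
from h import *
w=load('w5')
big=cv2.imread('pics/w5.png')
a=np.linspace(0,2*np.pi,200)
for (x,y,z,r,c) in [(.4655,-.3335,.072,.025,(0,0,255)),(.4635,-.331,.202,.016,(255,255,255)),(.4635,-.331,.1,.016,(255,0,255))]:
    pts=np.array([(proj(w,(x+r*np.cos(t),y+r*np.sin(t),z))-[180,100])*2.7 for t in a]).astype(np.int32)
    cv2.polylines(big,[pts],True,c,1)
cv2.imwrite('pics/w5o.png',big)
"
```

```text
(no output)
```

View pics/w5o.png

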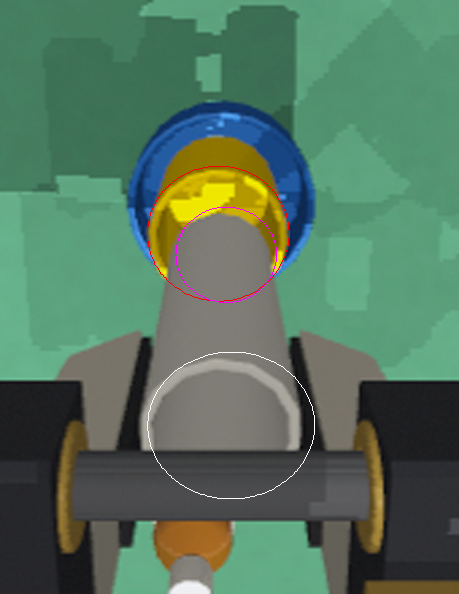

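Emit:
{"method": "send_rows", "body": {
  "plan": [
    [[0.001, 0, -0.015], [0, 0, 0], 255],
    [[0, 0, -0.015], [0, 0, 0], 255],
    [[0, 0, -0.015], [0, 0, 0], 255],
    [[0, 0, -0.015], [0, 0, 0], 255],
    [[0, 0, -0.015], [0, 0, 0], 255],
    [[0, 0, -0.01], [0, 0, 0], 255],
    [[0, 0, -0.005], [0, 0, 0], 255],
    [[0, 0, 0], [0, 0, 0], 255],
    [[0, 0, 0], [0, 0, 0], 255]
  ]
}}

```text
time: 12.8
tool_pos: [0.468, -0.3335, 0.0853]
tool_rot: [-3.141, 0.001, -3.138]
contact_force: [0.3, 0.3, -0.3]
opening: 0.0308
```

Descended freely; release, retreat up, and check.

Emit:
{"method": "send_rows", "body": {
  "plan": [
    [[0, 0, -0.0015], [0, 0, 0], 255],
    [[0, 0, 0], [0, 0, 0], 0],
    [[0, 0, 0], [0, 0, 0], 0],
    [[0, 0, 0], [0, 0, 0], 0],
    [[0, 0, 0], [0, 0, 0], 0],
    [[0, 0, 0], [0, 0, 0], 0],
    [[0, 0, 0], [0, 0, 0], 0],
    [[0, 0, 0.02], [0, 0, 0], 0],
    [[0, 0, 0.03], [0, 0, 0], 0],
    [[0, 0, 0.04], [0, 0, 0], 0],
    [[0, 0, 0.04], [0, 0, 0], 0],
    [[0, 0, 0.02], [0, 0, 0], 0],
    [[0, 0, 0], [0, 0, 0], 0]
  ]
}}

```text
time: 14.1
tool_pos: [0.4688, -0.3345, 0.2368]
tool_rot: [-3.137, 0.005, -3.138]
contact_force: [0.1, -0.4, 0.6]
opening: 0.0922
```

```bash
python3 -c "
from h import *
snap('wrist','w6',(180,100,350,320),2.7);snap('scene','s6',(130,180,310,350),4) 
o=robot.observe(); print(o['time'],o['tool_pos'],o['tool_rot'],o['opening'],o['qpos'])
"
```

```text
14.2 [ 0.46741307 -0.33327006  0.2327333 ] [ 3.14121504e+00 -2.52144641e-04 -3.13840831e+00] 0.0919630601387017 [-7.52944299e-01  4.28529665e-01  1.37421223e+00  1.04503892e-04
  1.33929328e+00 -2.32694893e+00]
```

View pics/w6.png

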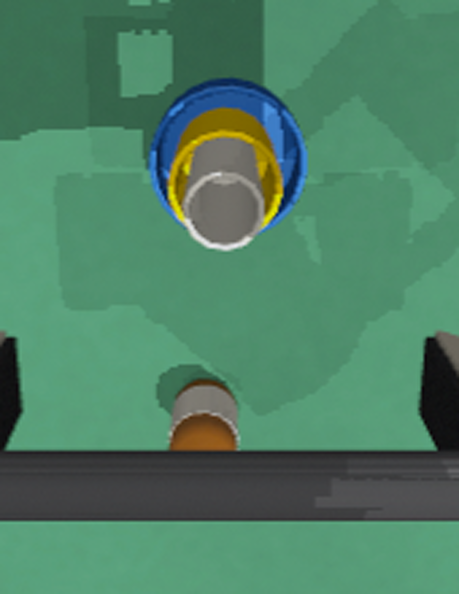

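View pics/s6.png

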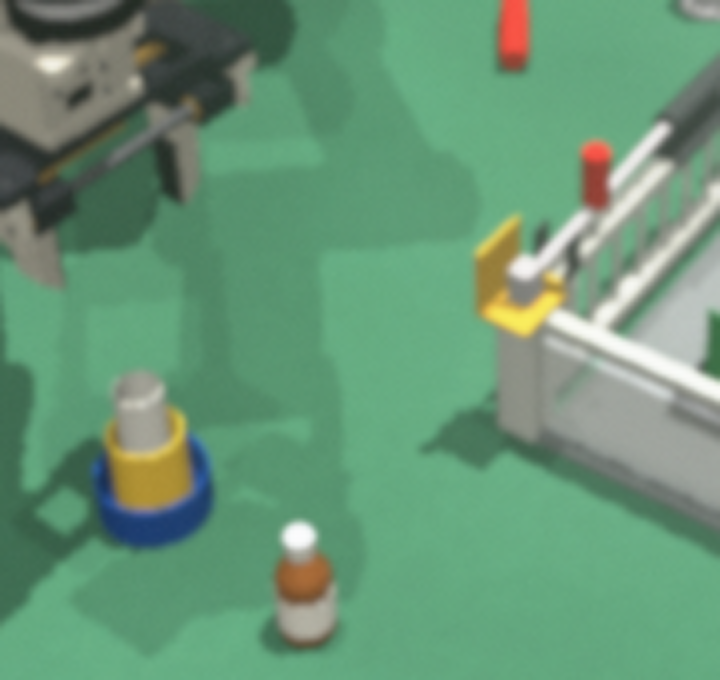

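Emit:
{"method": "send_rows", "body": {
  "plan": [
    [[0.0117, 0.0246, 0], [0, 0, -0.125], 0],
    [[0.0117, 0.0246, 0], [0, 0, -0.125], 0],
    [[0.0117, 0.0246, 0], [0, 0, -0.125], 0],
    [[0.0117, 0.0246, 0], [0, 0, -0.125], 0],
    [[0.0117, 0.0246, 0], [0, 0, -0.125], 0],
    [[0.0117, 0.0246, 0], [0, 0, -0.125], 0],
    [[0.0117, 0.0246, 0], [0, 0, -0.125], 0],
    [[0.0117, 0.0246, 0], [0, 0, -0.125], 0],
    [[0.0117, 0.0246, 0], [0, 0, -0.125], 0],
    [[0.0117, 0.0246, 0], [0, 0, -0.125], 0],
    [[0.0117, 0.0246, 0], [0, 0, -0.125], 0],
    [[0.0117, 0.0246, 0], [0, 0, -0.125], 0],
    [[0, 0, 0], [0, 0, 0], 0],
    [[0, 0, 0], [0, 0, 0], 0]
  ]
}}

```text
time: 15.6
tool_pos: [0.6073, -0.0379, 0.2312]
tool_rot: [-3.138, -0.001, 1.648]
contact_force: [-0.0, -0.4, -0.5]
opening: 0.092
```

```bash
python3 -c "
from h import *
snap('wrist','w7',(100,100,420,340),2.4)
o=robot.observe(); print(o['time'],o['tool_pos'],o['tool_rot'],o['opening'],o['qpos'])
w=load('w7'); print(proj(w,(.607,-.0385,.184)))
"
```

```text
15.65 [ 0.60729376 -0.03857004  0.23162755] [-3.13874145e+00 -3.00808963e-04  1.64665920e+00] 0.0919689250593387 [-1.89069022e-01  4.96122374e-01  1.26744650e+00 -4.64612455e-04
  1.38085430e+00 -2.64843958e-01]
[260.87293474 209.97852769]
```

View pics/w7.png

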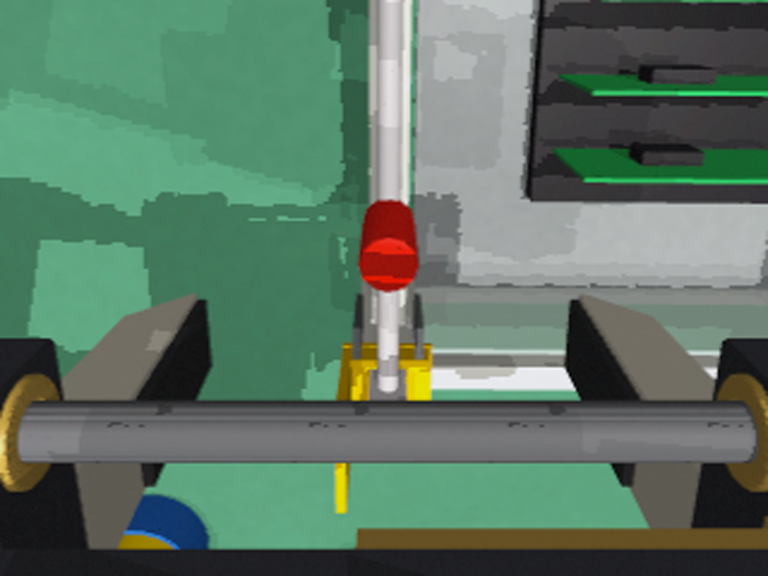

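Emit:
{"method": "send_rows", "body": {
  "plan": [
    [[0, 0, -0.02], [0, 0, 0], 0],
    [[0, 0, -0.025], [0, 0, 0], 0],
    [[0, 0, -0.02], [0, 0, 0], 0],
    [[0, 0, -0.0125], [0, 0, 0], 0],
    [[0, 0, 0], [0, 0, 0], 0],
    [[0, 0, 0], [0, 0, 0], 255],
    [[0, 0, 0], [0, 0, 0], 255],
    [[0, 0, 0], [0, 0, 0], 255],
    [[0, 0, 0], [0, 0, 0], 255],
    [[0, 0, 0], [0, 0, 0], 255],
    [[0, 0, 0], [0, 0, 0], 255],
    [[0, 0, 0], [0, 0, 0], 255],
    [[0, 0, 0], [0, 0, 0], 255],
    [[0, 0, 0], [0, 0, 0], 255],
    [[0, 0, 0], [0, 0, 0], 255],
    [[0, 0, 0], [0, 0, 0], 255],
    [[0, 0, 0], [0, 0, 0], 255]
  ],
  "newtons": 20
}}

```text
time: 17.35
tool_pos: [0.6079, -0.0383, 0.1557]
tool_rot: [-3.141, 0.0, 1.645]
contact_force: [-1.4, -0.5, 0.7]
opening: 0.0197
```

Emit:
{"method": "send_rows", "body": {
  "plan": [
    [[0, 0.0003, 0.002], [-0.016, -0.001, 0], 255],
    [[0, 0.0003, 0.002], [-0.016, -0.001, 0], 255],
    [[0, 0.0003, 0.002], [-0.016, -0.001, 0], 255],
    [[0, 0.0003, 0.002], [-0.016, -0.001, 0], 255],
    [[0, 0.0003, 0.002], [-0.016, -0.001, 0], 255],
    [[0, 0.0003, 0.002], [-0.016, -0.001, 0], 255],
    [[0, 0, 0], [0, 0, 0], 255],
    [[0, 0, 0], [0, 0, 0], 255]
  ],
  "newtons": 25
}}

```text
time: 18.15
tool_pos: [0.6079, -0.036, 0.1675]
tool_rot: [-3.14, 0.096, 1.645]
contact_force: [-0.6, 1.7, -4.1]
opening: 0.0195
```

```bash
python3 -c "
from h import *
snap('wrist','w8',(100,100,420,340),2.4);snap('scene','s8',(210,170,360,290),5)
o=robot.observe(); print(o['time'],o['tool_pos'],o['tool_rot'],o['opening'],o['contact_force'])
"
```

```text
18.25 [ 0.60783458 -0.03618929  0.16742661] [-3.13998047  0.0954075   1.64482684] 0.019342037944812162 [-0.96185086  0.50650254 -4.36075024]
```

View pics/w8.png

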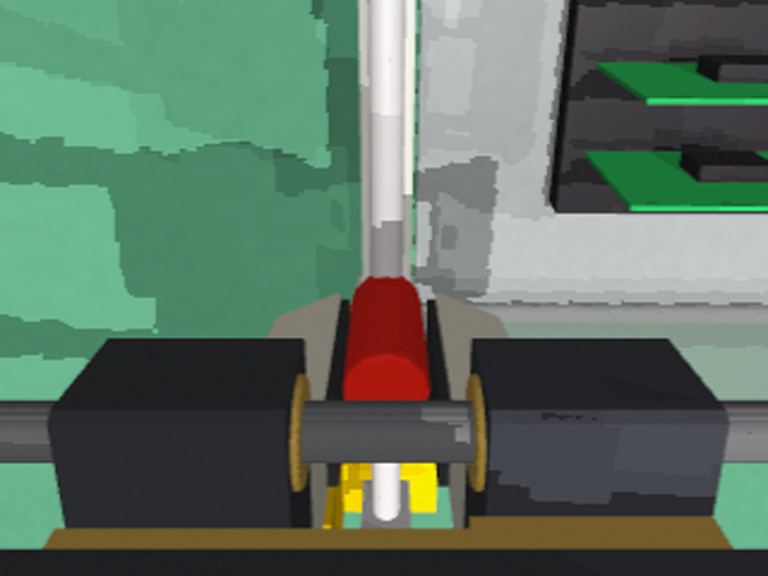

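View pics/s8.png

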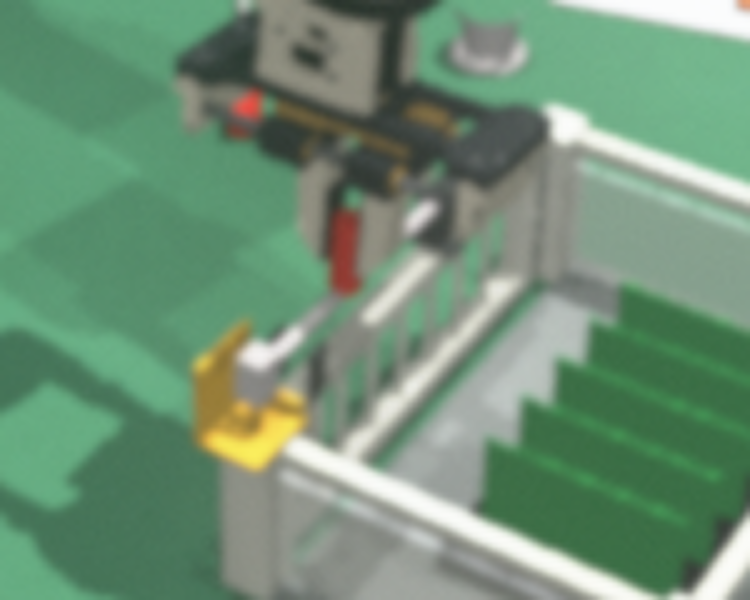

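Emit:
{"method": "send_rows", "body": {
  "plan": [
    [[-0.0003, 0.004, 0], [0, 0, 0], 255],
    [[-0.0003, 0.004, 0], [0, 0, 0], 255],
    [[-0.0003, 0.004, 0], [0, 0, 0], 255],
    [[-0.0003, 0.004, 0], [0, 0, 0], 255],
    [[-0.0003, 0.004, 0], [0, 0, 0], 255],
    [[-0.0003, 0.004, 0], [0, 0, 0], 255],
    [[-0.0003, 0.004, 0], [0, 0, 0], 255],
    [[-0.0003, 0.004, 0], [0, 0, 0], 255],
    [[-0.0003, 0.004, 0], [0, 0, 0], 255],
    [[-0.0003, 0.004, 0], [0, 0, 0], 255],
    [[-0.0003, 0.004, 0], [0, 0, 0], 255],
    [[-0.0003, 0.004, 0], [0, 0, 0], 255],
    [[-0.0003, 0.004, 0], [0, 0, 0], 255],
    [[0, 0, 0], [0, 0, 0], 255],
    [[0, 0, 0], [0, 0, 0], 255]
  ]
}}

```text
time: 19.75
tool_pos: [0.604, 0.0161, 0.1676]
tool_rot: [-3.14, 0.095, 1.645]
contact_force: [-0.8, 0.5, -4.6]
opening: 0.0191
```

```bash
python3 -c "
from h import *
snap('scene','s9',(210,170,360,290),5)
o=robot.observe(); print(o['time'],o['tool_pos'],o['tool_rot'],o['opening'],o['contact_force'])
"
```

```text
19.8 [0.60404864 0.01589671 0.16761386] [-3.14038314  0.09559461  1.64497141] 0.019517498583662026 [-1.3857458   0.45017575 -4.83786276]
```

View pics/s9.png

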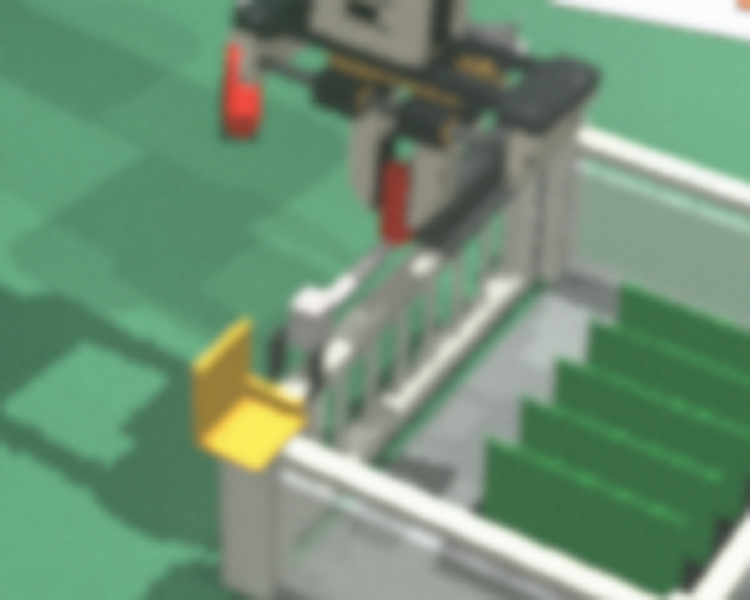

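```bash
python3 -c "
import numpy as np
H=np.array([.5925,.184]);p0=np.array([.6041,.0159])
pp=p0
for i in range(1,17):
    t=-.44*i/16; R=np.array([[np.cos(t),-np.sin(t)],[np.sin(t),np.cos(t)]])
    p=H+R@(p0-H); print(i,((p-pp)*1e3).round(1),p.round(4)); pp=p
"
```

```text
1 [-4.6 -0.3] [0.5995 0.0156]
2 [-4.6 -0.1] [0.5948 0.0155]
3 [-4.6 -0. ] [0.5902 0.0155]
4 [-4.6  0.1] [0.5856 0.0156]
5 [-4.6  0.3] [0.5809 0.0159]
6 [-4.6  0.4] [0.5763 0.0163]
7 [-4.6  0.5] [0.5717 0.0168]
8 [-4.6  0.6] [0.5671 0.0174]
9 [-4.6  0.8] [0.5626 0.0182]
10 [-4.5  0.9] [0.558  0.0191]
11 [-4.5  1. ] [0.5535 0.0201]
12 [-4.5  1.1] [0.549  0.0212]
13 [-4.5  1.3] [0.5445 0.0225]
14 [-4.4  1.4] [0.5401 0.0238]
15 [-4.4  1.5] [0.5357 0.0253]
16 [-4.3  1.6] [0.5314 0.027 ]
```

Gate swing in two parts, checking force midway.

Emit:
{"method": "send_rows", "body": {
  "plan": [
    [[-0.0046, -0.0003, 0], [0, 0, -0.0275], 255],
    [[-0.0046, -0.0001, 0], [0, 0, -0.0275], 255],
    [[-0.0046, 0, 0], [0, 0, -0.0275], 255],
    [[-0.0046, 0.0001, 0], [0, 0, -0.0275], 255],
    [[-0.0046, 0.0003, 0], [0, 0, -0.0275], 255],
    [[-0.0046, 0.0004, 0], [0, 0, -0.0275], 255],
    [[-0.0046, 0.0005, 0], [0, 0, -0.0275], 255],
    [[-0.0046, 0.0006, 0], [0, 0, -0.0275], 255],
    [[0, 0, 0], [0, 0, 0], 255]
  ],
  "newtons": 30
}}

```text
time: 20.7
tool_pos: [0.5668, 0.0169, 0.1679]
tool_rot: [-3.14, 0.097, 1.424]
contact_force: [3.4, -1.7, -5.0]
opening: 0.0194
```

Emit:
{"method": "send_rows", "body": {
  "plan": [
    [[-0.0046, 0.0008, 0], [0, 0, -0.0275], 255],
    [[-0.0045, 0.0009, 0], [0, 0, -0.0275], 255],
    [[-0.0045, 0.001, 0], [0, 0, -0.0275], 255],
    [[-0.0045, 0.0011, 0], [0, 0, -0.0275], 255],
    [[-0.0045, 0.0013, 0], [0, 0, -0.0275], 255],
    [[-0.0044, 0.0014, 0], [0, 0, -0.0275], 255],
    [[-0.0044, 0.0015, 0], [0, 0, -0.0275], 255],
    [[-0.0043, 0.0016, 0], [0, 0, -0.0275], 255],
    [[0, 0, 0], [0, 0, 0], 255],
    [[0, 0, 0], [0, 0, 0], 255],
    [[0, 0, 0], [0, 0, 0], 255],
    [[0, 0, 0], [0, 0, 0], 255],
    [[0, 0, 0], [0, 0, 0], 255]
  ]
}}

```text
time: 22.0
tool_pos: [0.5317, 0.0266, 0.1677]
tool_rot: [-3.141, 0.096, 1.205]
contact_force: [3.8, -3.3, -4.1]
opening: 0.0194
```

```bash
python3 -c "
from h import *
snap('scene','s10',(130,150,350,330),3.6);snap('top','t10',(150,100,450,300),2.6);snap('wrist','w10',(100,60,420,340),2)
for i in range(2):
  o=robot.observe(); print(o['time'],o['tool_pos'],o['tool_rot'],o['opening'],o['contact_force'],abs(o['qvel']).max()); imaging.read_camera('top')
"
```

```text
22.15 [0.53170396 0.02661348 0.16774124] [-3.14067641  0.09615938  1.20480868] 0.019250664399013916 [ 4.67774525 -3.09700628 -4.81190937] 0.0017539026508521251
22.2 [0.53168801 0.02660129 0.16772702] [-3.14065435  0.09618923  1.20479923] 0.019541462432775422 [ 4.5065696  -2.25798234 -3.7305423 ] 0.0013753501725289191
```

View pics/s10.png

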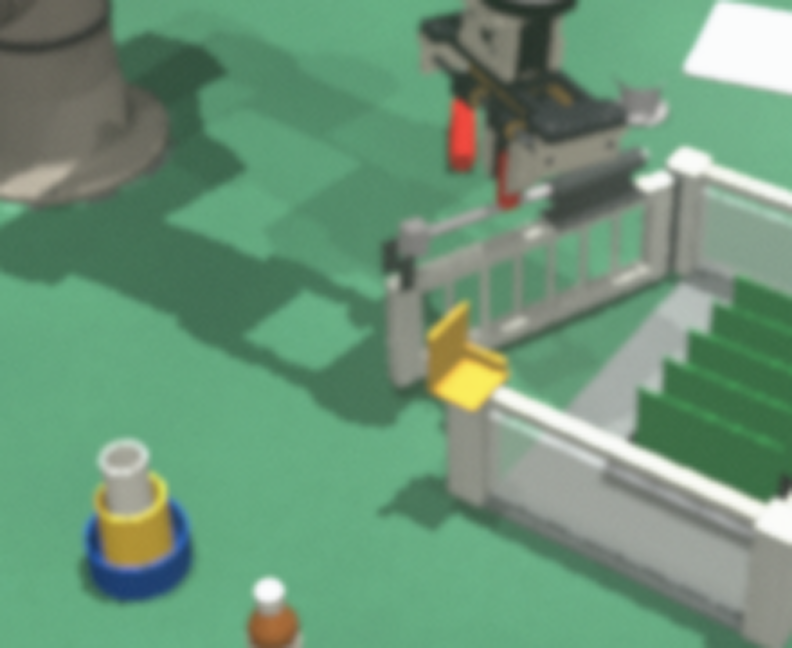

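View pics/t10.png

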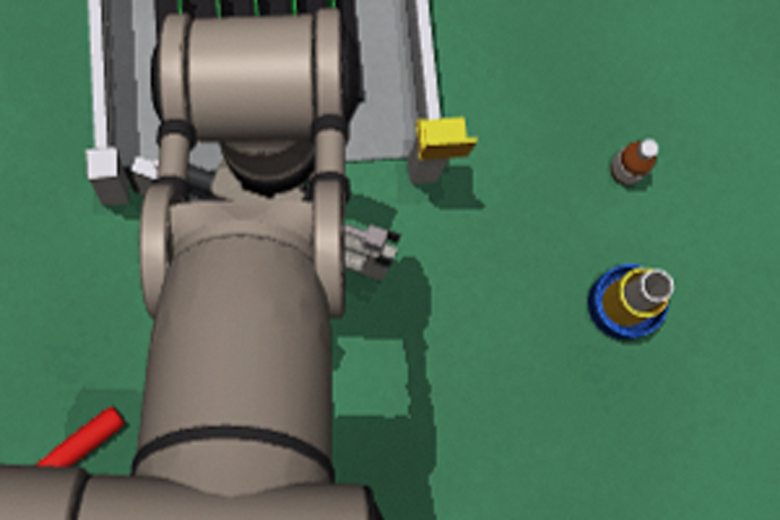

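View pics/w10.png

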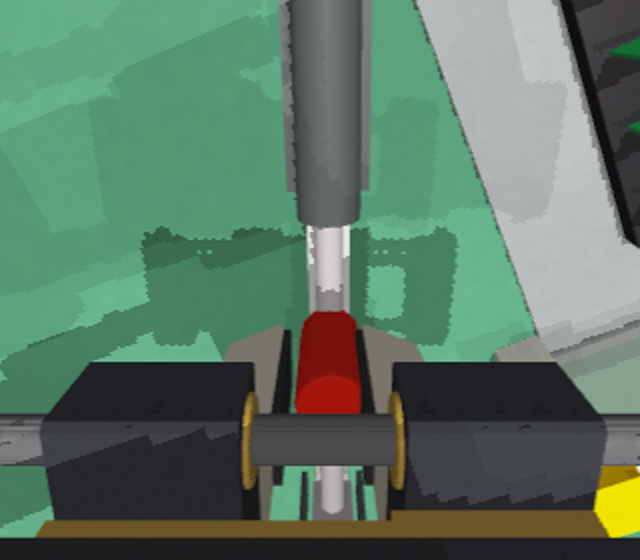

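```bash
python3 -c "
from cell import robot
print(robot.hand_in()); print(robot.observe()['time'])"
```

```text
the job is handed in; nothing more can be done
None
the job is handed in; nothing more can be done
```

The cups are nested at the blue cup's place, and the gate is held open by the bolt's red knob at about 0.44 rad (25 degrees). I handed the job in at about 22 s; no verdict is reported.

- **Cups:** The yellow cup is in the blue one and the white one in the yellow one. The wrist camera put the yellow cup within about 4 mm of the blue one's centre. Both camera views after the release show all three upright and seated. The blue cup, bottle and screwdriver look unmoved. I did not measure their positions again, and the spool was only partly visible in the later pictures.
- **Bolt:** I lifted the knob 12 mm, drew it 52 mm along the gate, and saw the nose clear of the keeper.
- **Gate:** I swung it about the hinge line with the tool turning along with it. In the last wrist picture the bolt rod lies square to the fingers. The tool had turned from 1.645 to 1.205 rad.
- **At hand-in:** The pull at the knob was about 5 N and the arm's joints were still (under 0.002 rad/s). The finger opening was 19.4 mm on the 20 mm knob, at 30 N grip.

**Disagreements and doubts:**
- The scene camera placed the cups up to 5 mm farther out in x than the top and wrist cameras. I went by those two.
- The fingers hold the gate only through the bolt's knob. I took that as counting for the finger-to-gate contact but could not check it.

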